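# Fill the wash-ball carrier and hold it up level

## Robot

A 6-joint arm with a two-finger parallel gripper is mounted at the origin on the work surface. World frame = base frame: x ahead of the robot, y to its left, z up, the work surface at z = 0. Lengths are in m, angles in degrees, forces in N, time in s.
With the tool pointing down it reaches from about 0.275 to 0.775 m from the base axis. Payload 14.6 kg.
Tool frame: the origin (TCP) lies between the finger pads; the fingertips stand 19 mm ahead of it and the grasp point (between the pads) is the TCP; z points along the fingers, y is the line along which they close (so a half turn about z gives the same grasp; the last joint's range is limited). The gripper opens to 85 mm and grips with 20 to 120 N. Pads are 22 mm wide; open, the fingers measure 114 mm over their backs; the gripper's body (76 mm by 85 mm) begins 54 mm behind the grasp point. The pads swing forward as they close: fully open they stand 13 mm farther back than shut.
Start: joints at [66.274, 15.075, -2.767, 72.158, 0, 81.102], TCP at [0.134, 0.508, 0.25] pointing down, gripper open.
Joint ranges: [-151.79, 151.79], [-50.71, 97.33], [-67.44, 78.34], [-121.81, 120.89], [-77.56, 73.72], [-180, 180]. Speed limits (degrees/s): [108.29, 108.29, 147.25, 159.86, 180, 180].

## Interface

Orientations are given as a 3x3 rotation matrix whose columns are the frame's x, y, z axes.
In Python, from rig import read_state, vision, workorder gives the robot as it stands.
- The arm moves only by the tool servo_tool, never from a script. Its argument "deltas" is a list of rows, each a list of 3 entries, a list of its own where there are three numbers: the turn, a rotation vector about the world's x, y, z in rad, then the shift along the world's x, y, z in cm, then the opening, from -1 (shut) to 1 (fully open). In form: [[[rx, ry, rz], [x, y, z], gripper], ...]. A call has 1 to 12 rows; each row shifts and turns the commanded pose from where the row before left it; what a row does not reach is not made up. A row lasts 1/10 s, in which the tool goes at most 50 mm and 8.59 degrees, less where a joint would pass 70% of its speed; a pose out of reach is approached as far as the arm can. A call is refused whole if a number of a shift passes 5 or a number of a turn 0.15, either way. A call with a gripper value outside its range is refused whole. The fingers move at their own pace and stop on an object; "force" is the grip in N (left out, the last holds). Time passes only in rows, so rows that do not move let the fingers close. It gives the time, the measured TCP pose, the force, the opening and the grip force at its end, in the units of the state.
- read_state(): the state, without advancing time (a new reading comes with each control period).
- vision.get_image(name): name is "side" or "top"; returns the picture (480x640x3 uint8, blue, green, red); there is no depth.
- vision.calibration(name): a dict with "K" (3x3 intrinsics, pixels), "k1" (the pictures are not rectified: a ray, as slopes to the right and down, at radius r is drawn at 1 + k1 r^2 times it, then the intrinsics apply), "rvec" (rotation vector, rad) and "tvec" (3), from world to camera coordinates, as OpenCV has them. Camera axes: x right, y down, z forward; pixel columns grow to the right and rows downward; lengths in m; the calibration is good to about 2 mm. A picture is of the moment at which its call begins. calibration takes no time and is no camera call.
- workorder.sign_off(): hands the job in; it is judged then, once.
The state is a dict: "time_s": time; "joint_positions": joint angles; "dq": joint speeds; "joint_torque": joint torques, N m; "ee_pos": TCP position; "tool_rot": TCP orientation; "ft_force": force on the tool from outside, world axes, zero at the start; "moment": the same for the moment, N m; "opening": opening from 0.0 (shut) to 1.0 (fully open); "grip_force": force on a finger pad.
Only numpy, scipy, OpenCV 4.12 (cv2) and the standard library are available. Lean on these libraries where they do the work, as an engineer would, in place of code of your own. Each camera call takes 0.05 s, during which the arm holds its last target. There are 200 camera calls.

## Task

Move the three blue wash balls from the drying rack into the empty wells of the white carrier, one ball in each well, while the carrier stands on the counter. Then lift the filled carrier by its orange handle about 10 cm off the counter, keeping it level all the way, and finish while still holding it there, level and still, with all four balls in their wells. Leave the other things on the counter where they are.

Things in the scene. Friction and masses are not known exactly. Their poses are not given: they have to be found in the camera images.
- carrier: White four-well carrier, loose, about 0.35 kg empty: a plate 160 mm (its x) by 190 mm (its y), 12 mm thick, with an orange bridge handle over its middle, parallel to its x axis. Origin: centre of the plate's underside; z up. Starts flat on the counter, at any yaw, one well already holding a ball. Its centre of mass lies on its vertical centre line, empty or with all four wells filled.
- handle (a point): Middle of the carrier's handle bar, 80 mm above the plate's underside; axes as the carrier's. The bar is straight, 14 mm wide (carrier y), 14 mm tall (its top 87 mm above the plate's underside), with 126 mm free between its two posts (12 mm thick along x, 14 mm along y). Grip it here from above, fingers closing along carrier y; the fingers pass down between the balls.
- well0 (a point): A well of the carrier, a square hole 30 mm wide (sides along carrier x and y) and 9 mm deep with a black floor in the top of the plate (fingers closing along carrier x fit best here, clear of the handle), at (+52, +68) mm in carrier x, y. This point is where the centre of a seated ball lies, 28 mm above the plate's underside (16 mm above the plate's top).
- well1 (a point): A well of the carrier, a square hole 30 mm wide (sides along carrier x and y) and 9 mm deep with a black floor in the top of the plate (fingers closing along carrier x fit best here, clear of the handle), at (+52, -68) mm in carrier x, y. This point is where the centre of a seated ball lies, 28 mm above the plate's underside (16 mm above the plate's top).
- well2 (a point): A well of the carrier, a square hole 30 mm wide (sides along carrier x and y) and 9 mm deep with a black floor in the top of the plate (fingers closing along carrier x fit best here, clear of the handle), at (-52, +68) mm in carrier x, y. This point is where the centre of a seated ball lies, 28 mm above the plate's underside (16 mm above the plate's top).
- well3 (a point): A well of the carrier, a square hole 30 mm wide (sides along carrier x and y) and 9 mm deep with a black floor in the top of the plate (fingers closing along carrier x fit best here, clear of the handle), at (-52, -68) mm in carrier x, y. This point is where the centre of a seated ball lies, 28 mm above the plate's underside (16 mm above the plate's top).
- ball0_center (a point): Centre of a hard blue plastic wash ball, 44 mm in diameter, about 50 g. Starts on the rack. All four balls are alike. A seated ball rests on the four rims of its square hole, sunk 6 mm into it.
- ball1_center (a point): Centre of a hard blue plastic wash ball, 44 mm in diameter, about 50 g. Starts on the rack. All four balls are alike. A seated ball rests on the four rims of its square hole, sunk 6 mm into it.
- ball2_center (a point): Centre of a hard blue plastic wash ball, 44 mm in diameter, about 50 g. Starts on the rack. All four balls are alike. A seated ball rests on the four rims of its square hole, sunk 6 mm into it.
- ball3_center (a point): Centre of a hard blue plastic wash ball, 44 mm in diameter, about 50 g. Starts in one of the carrier's wells. All four balls are alike. A seated ball rests on the four rims of its square hole, sunk 6 mm into it.
- rack: Dark steel drying rack, fixed: a plate 240 mm (its x) by 80 mm (its y), 12 mm thick, flat on the counter, with three holes like the wells at x = -80, 0, +80 mm on its centre line. Origin: centre of its underside. Seated balls have their centres 28 mm above the counter.
- detergent: Bystander: upright green detergent bottle, 72 mm across, 190 mm tall. Origin: its underside.
- jar: Bystander: white jar with blue cap, 76 mm across, 100 mm tall. Origin: its underside.
- cup: Bystander: clear plastic measuring cup, 68 mm across, 70 mm tall. Origin: its underside.
- can: Bystander: red and white can, 60 mm across, 150 mm tall. Origin: its underside.
- soap: Bystander: yellow bar of soap, 85 x 55 x 30 mm. Origin: its underside.
- ball0: The ball of ball0_center (this origin is a point on its surface and turns with it: use ball0_center).
- ball1: The ball of ball1_center (this origin is a point on its surface and turns with it: use ball1_center).
- ball2: The ball of ball2_center (this origin is a point on its surface and turns with it: use ball2_center).
- ball3: The ball of ball3_center (this origin is a point on its surface and turns with it: use ball3_center).
Not all that is in view belongs to the job. Leave any grey look-alike of the ball0 alone.

How it is judged (in metres and radians):
On the way, in this order (a step that is already met when the one before it is completed fails the run):
1. all four wells hold a ball, balls released, the carrier standing on the counter (distance between any of ball0_center, ball1_center, ball2_center, ball3_center and well0 below 0.008 m and distance between any of ball0_center, ball1_center, ball2_center, ball3_center and well1 below 0.008 m and distance between any of ball0_center, ball1_center, ball2_center, ball3_center and well2 below 0.008 m and distance between any of ball0_center, ball1_center, ball2_center, ball3_center and well3 below 0.008 m and height (world z) of carrier below 0.005 m and angle between carrier's own z axis and vertical below 0.1 rad and contact force between the fingers and ball0 below 0.1 N and contact force between the fingers and ball1 below 0.1 N and contact force between the fingers and ball2 below 0.1 N and contact force between the fingers and ball3 below 0.1 N), for 0.2 s.
2. the filled carrier is lifted clear of the counter in the gripper, level (distance between any of ball0_center, ball1_center, ball2_center, ball3_center and well0 below 0.008 m and distance between any of ball0_center, ball1_center, ball2_center, ball3_center and well1 below 0.008 m and distance between any of ball0_center, ball1_center, ball2_center, ball3_center and well2 below 0.008 m and distance between any of ball0_center, ball1_center, ball2_center, ball3_center and well3 below 0.008 m and height (world z) of carrier above 0.06 m and angle between carrier's own z axis and vertical below 0.1 rad and contact force between the fingers and carrier above 2 N), for 0.3 s.
At the end, for the whole second after the job is handed in: The carrier is held in the gripper with its underside 60 to 180 mm above the counter, tilted less than 0.1 rad, still (under 30 mm/s and 0.2 rad/s), touching neither the rack nor any bystander, and every well has a ball whose centre is within 8 mm of its seated place (all of step 2 and contact force between carrier and rack below 0.1 N and contact force between carrier and detergent below 0.1 N and contact force between carrier and jar below 0.1 N and contact force between carrier and cup below 0.1 N and contact force between carrier and can below 0.1 N and contact force between carrier and soap below 0.1 N and height (world z) of carrier below 0.18 m and linear speed of carrier below 0.03 m/s and angular speed of carrier below 0.2 rad/s); the arm keeps its last pose, push and grip.
It fails at once if the carrier is tipped more than 0.25 rad (angle between carrier's own z axis and vertical above 0.25 rad).
It fails at once if a bystander is moved more than 30 mm (distance of any of detergent, jar, cup, can, soap from where it was at the start of the episode above 0.03 m).
It also fails if it takes over 72 s, if anything falls off the work surface, if the arm or the gripper's body presses on something with over 40 N, if the wrist force passes 120 N, or if a joint passes its speed limit or range.

## Working session

There is one attempt and no reset: what is moved stays moved. The work goes in short steps, Python scripts to look and compute and a tool call to move; the robot and the scene stay as the last step left them, time stands still between calls to the robot, and variables do not carry over. Pictures are saved under pics/ and viewed, at most 10 in all, crops included, and the job is handed in when it is done.

Besides the shell and the picture viewer there is one more tool, called after "Request:" in YAML: its name, and indented under it one key for each argument. servo_tool: Moves the arm, as the interface text tells. Its arguments: {"type":"object","properties":{"deltas":{"type":"array"},"force":{"type":"number"}},"required":["deltas"]}

```bash
mkdir -p pics
python3 - <<'E'
from rig import read_state, vision
import cv2
for n in("top","side"):
    cv2.imwrite(f"pics/{n}0.png",vision.get_image(n)); print(vision.calibration(n))
s=read_state();print(s)
E
```

```text
{'K': array([[504.69881306,   0.        , 318.39226857],
       [  0.        , 504.69881306, 243.55419038],
       [  0.        ,   0.        ,   1.        ]]), 'k1': -0.06969213297399013, 'rvec': array([ 2.19111243, -2.17466843,  0.04595861]), 'tvec': array([-0.00856763,  0.56763866,  1.4872937 ])}
{'K': array([[573.98931537,   0.        , 326.48862827],
       [  0.        , 573.98931537, 236.48776404],
       [  0.        ,   0.        ,   1.        ]]), 'k1': 0.041691867270527816, 'rvec': array([ 0.23023845, -2.67172161,  1.48082544]), 'tvec': array([0.54371473, 0.14318581, 1.22733315])}
{'time_s': 0.1, 'joint_positions': array([ 6.62743978e+01,  1.50984485e+01, -2.79895235e+00,  7.21573875e+01,
        1.85155157e-03,  8.11021616e+01]), 'dq': array([-0.06758737, -0.01855042,  0.11008025, -0.14104415, -0.03311216,
        0.02082034]), 'joint_torque': array([ 1.65607471e-04, -6.38576746e+01,  3.85062575e+01,  1.00809603e-02,
       -2.12119271e-04, -1.05247429e-05]), 'ee_pos': array([0.13426521, 0.50732601, 0.24985938]), 'tool_rot': array([[-9.66699453e-01,  2.55914041e-01, -4.14332662e-04],
       [ 2.55914314e-01,  9.66699085e-01, -8.62415431e-04],
       [ 1.79830787e-04, -9.39730184e-04, -9.99999542e-01]]), 'ft_force': array([-0.60195875, -0.297125  ,  0.69010999]), 'moment': array([-0.02046519, -0.03441513,  0.05798774]), 'grip_force': 0.0, 'opening': 0.9984130205542908}
```

View pics/top0.png

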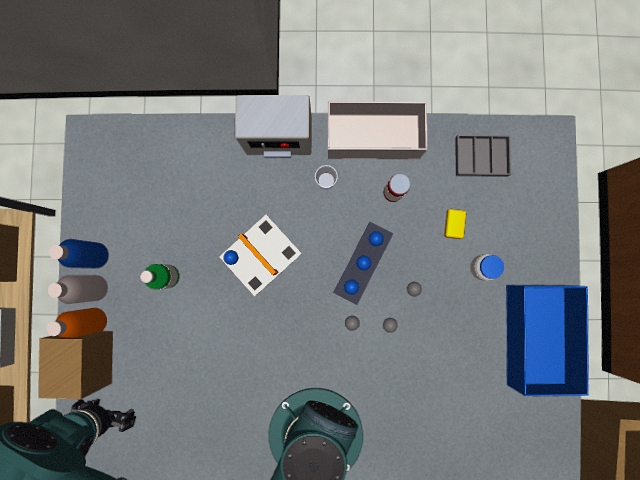

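View pics/side0.png

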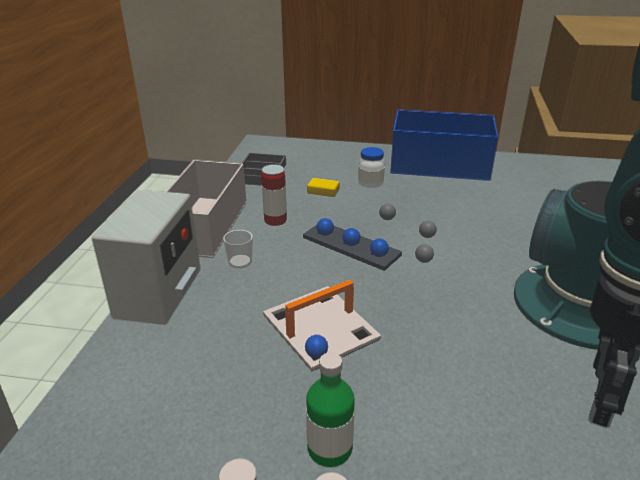

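The top view shows rack balls at about (376,239), (364,263) and (351,287). The carrier is centred near (260,255), with its ball at (231,257), empty wells at (265,227), (289,253) and (254,283), and its handle running from (240,237) to (275,272). The side view agrees, and the grey balls nearest the rack stay clear.

```bash
cat > h.py <<'E'
import numpy as np, cv2
from scipy.optimize import least_squares
from rig import read_state, vision
C={n:vision.calibration(n) for n in("top","side")}
def dist(c): return np.array([c["k1"],0,0,0,0.])
def proj(n,P):
    c=C[n]; return cv2.projectPoints(np.float64(P).reshape(-1,1,3),c["rvec"],c["tvec"],c["K"],dist(c))[0][:,0]
def ray(n,uv):
    c=C[n];u=cv2.undistortPoints(np.float64(uv).reshape(-1,1,2),c["K"],dist(c))[:,0]
    R=cv2.Rodrigues(c["rvec"])[0]; return -R.T@c["tvec"], np.c_[u,np.ones(len(u))]@R
def atz(n,uv,z):
    o,d=ray(n,uv); return o+d*((z-o[2])/d[:,2])[:,None]
def blobs(im,kind,lo,hi,roi=None):
    h=cv2.cvtColor(im,cv2.COLOR_BGR2HSV)
    r={"blue":((105,120,40),(130,255,255)),"orange":((8,150,100),(22,255,255)),"white":((0,0,170),(180,60,255)),"dark":((0,0,0),(180,255,60))}[kind]
    m=cv2.inRange(h,*map(np.array,r))
    if roi: k=np.zeros_like(m);x0,y0,x1,y1=roi;k[y0:y1,x0:x1]=1;m*=k
    n,l,s,c=cv2.connectedComponentsWithStats(m)
    return [(c[i],s[i,4],l==i) for i in range(1,n) if lo<s[i,4]<hi]
def tri(a,b):  # top uv, side uv
    f=lambda p:np.r_[proj("top",p)[0]-a,proj("side",p)[0]-b]
    s=least_squares(f,[.5,0,.03]);return s.x,np.abs(s.fun).max()
E
python3 - <<'E'
from h import *
t=vision.get_image("top");s=vision.get_image("side")
tb=[b[0] for b in blobs(t,"blue",60,500,(200,200,400,310))]; sb=[b[0] for b in blobs(s,"blue",60,900,(290,210,400,370))]
for a in tb:
    q=[(tri(a,b),b) for b in sb]; (p,e),b=min(q,key=lambda x:x[0][1]); print("ball",a.round(1),p.round(4),e.round(2),atz("top",a,.028).round(4), atz("side",b,.028).round(4))
for b in blobs(t,"dark",40,400,(215,210,305,300)): print("well",b[0].round(1),b[1],atz("top",b[0],.004).round(4))
h=cv2.cvtColor(t,cv2.COLOR_BGR2HSV)
for b in blobs(t,"orange",60,900,(215,210,305,300)):
    r=cv2.minAreaRect(np.argwhere(b[2])[:,::-1].astype(np.float32));print("handle",r); print(atz("top",cv2.boxPoints(r),.087).round(4)); print(atz("top",r[0],.084))
m=np.zeros(t.shape[:2],np.uint8)
for b in blobs(t,"white",300,9000,(215,205,305,305)): m|=b[2].astype(np.uint8); print(b[1])
r=cv2.minAreaRect(np.argwhere(m)[:,::-1].astype(np.float32));w=atz("top",cv2.boxPoints(r),.012);print(r,w.round(4),w.mean(0),np.linalg.norm(w-np.roll(w,1,0),axis=1))
E
```

```text
ball [375.7 238.3] [ 0.5849 -0.1736  0.0285] 0.39 [[ 0.5838 -0.1738  0.028 ]] [[ 0.5859 -0.1743  0.028 ]]
ball [230.5 257. ] [0.519  0.211  0.2628] 0.48 [[0.5252 0.256  0.028 ]] [[ 0.5859 -0.1743  0.028 ]]
ball [363.3 262.5] [ 0.5137 -0.1372  0.0289] 0.54 [[ 0.5121 -0.1374  0.028 ]] [[ 0.5149 -0.1385  0.028 ]]
ball [351.  286.7] [ 0.442  -0.1013  0.0286] 0.53 [[ 0.4405 -0.1015  0.028 ]] [[ 0.4431 -0.1021  0.028 ]]
handle ((256.8936462402344, 254.01663208007812), (52.33894729614258, 5.15429162979126), 47.41950988769531)
[[0.5821 0.2263 0.087 ]
 [0.5922 0.2156 0.087 ]
 [0.4831 0.1127 0.087 ]
 [0.4732 0.1234 0.087 ]]
[[0.53257275 0.16972025 0.084     ]]
2593
((259.87420654296875, 254.80712890625), (53.598968505859375, 64.08415985107422), 47.91083908081055) [[0.5272 0.2967 0.012 ]
 [0.6576 0.1551 0.012 ]
 [0.5387 0.0457 0.012 ]
 [0.4094 0.1865 0.012 ]] [0.53322328 0.17099044 0.012     ] [0.16133617 0.19247014 0.16159846 0.19116086]
```

Run:
```python
from h import *
t=vision.get_image("top");s=vision.get_image("side")
a=[b[0] for b in blobs(t,"blue",60,500,(215,240,245,275))][0]
for b in blobs(s,"blue",60,2500,(290,320,345,375)): print("ball3",b[0],b[1],tri(a,b[0]),atz("side",b[0],.028))
for n,im,roi in(("top",t,(215,210,305,300)),("side",s,(255,270,390,375))):
    o=max(blobs(im,"orange",60,3000,roi),key=lambda b:b[1])[2]
    w=[b for b in blobs(im,"white",60,9000,roi)]; wm=sum(b[2] for b in w)>0
    for b in blobs(im,"dark",30,600,roi): print(n,"dark",b[0].round(1),b[1])
    # silhouette IoU fit: plate hull + handle
    hull=cv2.convexHull(np.argwhere(wm)[:,::-1].astype(np.int32)); 
    print(n,cv2.approxPolyDP(hull,6,True)[:,0].tolist(), cv2.convexHull(np.argwhere(o)[:,::-1].astype(np.int32)).shape)
    def model(p):
        x,y,q=p;R=np.array([[np.cos(q),-np.sin(q)],[np.sin(q),np.cos(q)]])
        m=np.zeros((480*4,640*4),np.uint8)
        B=lambda xs,ys,zs:np.array([[*(R@[i,j]+[x,y]),k] for i in xs for j in ys for k in zs])
        for P in(B((-.075,.075),(-.007,.007),(.073,.087)),B((-.075,-.063),(-.007,.007),(.012,.087)),B((.063,.075),(-.007,.007),(.012,.087))):
            cv2.fillConvexPoly(m,cv2.convexHull(((proj(n,P)+.5)*4).astype(np.int32)),1)
        return cv2.resize(m.astype(np.float32),(640,480),interpolation=cv2.INTER_AREA)
    from scipy.optimize import minimize
    f=lambda p:np.abs(model(p)-o).sum()
    r=minimize(f,[.533,.1705,.748],method="Nelder-Mead",options=dict(initial_simplex=np.array([[.533,.1705,.748],[.537,.1705,.748],[.533,.1745,.748],[.533,.1705,.79]])))
    print(n,r.x,r.fun,o.sum())
```

```text
ball3 [315.88451444 345.79790026] 381 (array([0.52715026, 0.25625735, 0.02822942]), np.float64(0.6767201715077817)) [[0.5279979 0.2560712 0.028    ]]
top [[300, 252], [254, 295], [219, 257], [266, 214]] (10, 1, 2)
top [0.53329795 0.17110999 0.74591235] 65.25 240
side dark [280. 315.] 56
side dark [360.8 333.9] 77
side [[379, 335], [335, 367], [311, 366], [263, 311], [328, 286]] (15, 1, 2)
side [0.53529898 0.17000614 0.7652174 ] 284.25 889
```

Request:
servo_tool:
  deltas:
    - [[0,0,-0.0176],[2.1,-3.58,0],1]
    - [[0,0,-0.0176],[2.1,-3.58,0],1]
    - [[0,0,-0.0176],[2.1,-3.58,0],1]
    - [[0,0,-0.0176],[2.1,-3.58,0],1]
    - [[0,0,-0.0176],[2.1,-3.58,0],1]
    - [[0,0,-0.0176],[2.1,-3.58,0],1]
    - [[0,0,-0.0176],[2.1,-3.58,0],1]
    - [[0,0,-0.0176],[2.1,-3.58,0],1]
    - [[0,0,-0.0176],[2.1,-3.58,0],1]
    - [[0,0,-0.0176],[2.1,-3.58,0],1]
    - [[0,0,-0.0176],[2.1,-3.58,0],1]
    - [[0,0,-0.0176],[2.1,-3.58,0],1]
  force: 20

```text
time_s: 1.5
ee_pos: [0.3869, 0.0762, 0.2504]
tool_rot: [[-0.891, 0.454, 0.001], [0.454, 0.891, 0.0], [-0.0, 0.0, -1.0]]
ft_force: [0.6, 1.4, 0.8]
opening: 1.001
grip_force: 0.0
```

Request:
servo_tool:
  deltas:
    - [[0,0,0],[2.1,-3.58,0],1]
    - [[0,0,0],[2.1,-3.58,0],1]
    - [[0,0,0],[2.1,-3.58,0],1]
    - [[0,0,0],[2.1,-3.58,0],1]
    - [[0,0,0],[2.1,-3.58,0],1]
    - [[0,0,0],[2.1,-3.58,0],1]
    - [[0,0,0],[0,0,-2.5],1]
    - [[0,0,0],[0,0,-2.5],1]
    - [[0,0,0],[0,0,-2.5],1]
    - [[0,0,0],[0,0,-2.5],1]
    - [[0,0,0],[0,0,-2.5],1]
    - [[0,0,0],[0,0,0],1]

```text
time_s: 2.7
ee_pos: [0.5109, -0.1363, 0.1229]
tool_rot: [[-0.892, 0.453, -0.004], [0.453, 0.892, 0.002], [0.005, -0.0, -1.0]]
ft_force: [0.3, 0.2, 1.2]
opening: 1.003
grip_force: 0.0
```

```bash
cat > st.py <<'E'
from h import *
s=read_state();R=s["tool_rot"];print(s["time_s"],s["ee_pos"].round(4),"yaw",np.degrees(np.arctan2(R[1,1],R[0,1])).round(2),R[:,2].round(4),"F",s["ft_force"].round(1),s["opening"],s["grip_force"],s["joint_positions"].round(1))
E
python3 st.py
```

```text
2.7 [ 0.5109 -0.1363  0.1229] yaw 63.07 [-0.0042  0.0019 -1.    ] F [0.3 0.2 1.2] 1.0031310623818879 0.0 [-23.8  19.7 -16.6  53.9   0.    3.2]
```

Request:
servo_tool:
  deltas:
    - [[0,0,0],[0.2,-0.1,-2.0],1]
    - [[0,0,0],[0,0,-2.0],1]
    - [[0,0,0],[0,0,-2.0],1]
    - [[0,0,0],[0,0,-1.2],1]
    - [[0,0,0],[0,0,0],1]
    - [[0,0,0],[0,0,0],1]

```text
time_s: 3.3
ee_pos: [0.5149, -0.1381, 0.0544]
tool_rot: [[-0.892, 0.453, 0.001], [0.453, 0.892, -0.0], [-0.001, 0.0, -1.0]]
ft_force: [0.4, -1.7, -0.0]
opening: 1.001
grip_force: 0.0
```

```bash
python3 st.py
```

```text
3.3 [ 0.5149 -0.1381  0.0544] yaw 63.07 [ 8.e-04 -4.e-04 -1.e+00] F [ 0.4 -1.7 -0. ] 1.0011489436361063 0.0 [-23.8  23.7 -22.5  43.7   0.    3.2]
```

Request:
servo_tool:
  deltas:
    - [[0,0,0],[-0.1,0.05,-1.0],1]
    - [[0,0,0],[0,0,-0.9],1]
    - [[0,0,0],[0,0,0],1]
    - [[0,0,0],[0,0,0],-1]
    - [[0,0,0],[0,0,0],-1]
    - [[0,0,0],[0,0,0],-1]
    - [[0,0,0],[0,0,0],-1]
    - [[0,0,0],[0,0,0],-1]
    - [[0,0,0],[0,0,0],-1]
    - [[0,0,0],[0,0,0],-1]
  force: 25

```text
time_s: 4.3
ee_pos: [0.5135, -0.1377, 0.0345]
tool_rot: [[-0.891, 0.453, 0.0], [0.453, 0.891, -0.001], [-0.0, -0.0, -1.0]]
ft_force: [-2.1, -4.0, 4.6]
opening: 0.493
grip_force: 25.1
```

```bash
python3 st.py
python3 - <<'E'
from h import *
a=vision.get_image("side")[180:380,230:480];b=vision.get_image("top")[190:310,200:420]
a=cv2.resize(a,None,fx=2,fy=2);b=cv2.resize(b,None,fx=1.4,fy=1.4)
o=np.zeros((570,500,3),np.uint8);o[:400]=a;o[400:568,:308]=b;cv2.imwrite("pics/g1.png",o)
E
```

```text
4.3 [ 0.5135 -0.1377  0.0345] yaw 63.06 [ 2.e-04 -6.e-04 -1.e+00] F [-2.1 -4.   4.6] 0.49312942368423063 25.063063502311707 [-23.8  24.9 -24.2  40.8  -0.    3.2]
```

View pics/g1.png

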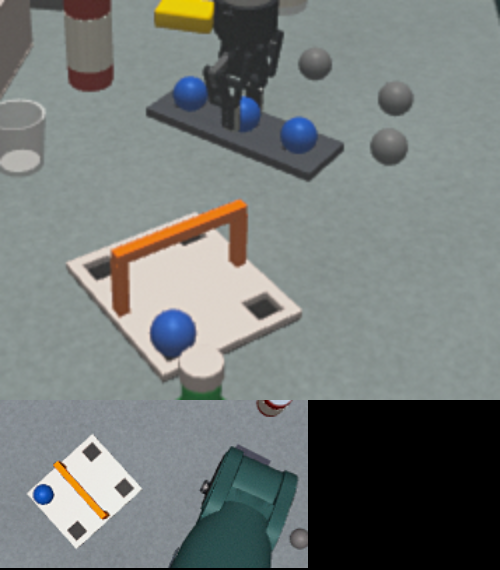

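The side crop shows the middle rack ball between the pads and the other two still in place. The top crop hides the gripper but shows the carrier unmoved. I'll lift and carry the ball to well3.

Request:
servo_tool:
  deltas:
    - [[0,0,0],[0,0,1],-1]
    - [[0,0,0],[0,0,2.5],-1]
    - [[0,0,0],[0,0,2.5],-1]
    - [[0,0,0],[0,0,2],-1]
    - [[0,0,-0.05],[0.4,2.8,0],-1]
    - [[0,0,-0.05],[0.4,2.8,0],-1]
    - [[0,0,-0.05],[0.4,2.8,0],-1]
    - [[0,0,-0.05],[0.4,2.8,0],-1]
    - [[0,0,-0.05],[0.4,2.8,0],-1]
    - [[0,0,-0.05],[0.4,2.8,0],-1]
    - [[0,0,-0.05],[0.4,2.8,0],-1]
    - [[0,0,0],[0.13,2.75,0],-1]

```text
time_s: 5.6
ee_pos: [0.5427, 0.0877, 0.1148]
tool_rot: [[-0.681, 0.732, 0.0], [0.732, 0.681, 0.001], [0.0, 0.001, -1.0]]
ft_force: [0.7, -0.3, -0.2]
opening: 0.495
grip_force: 25.6
```

Request:
servo_tool:
  deltas:
    - [[0,0,0],[0,0,-1.5],-1]
    - [[0,0,0],[0,0,-1.5],-1]
    - [[0,0,0],[0,0,-1.5],-1]
    - [[0,0,0],[0,0,0],-1]
    - [[0,0,0],[0,0,0],-1]

```text
time_s: 6.1
ee_pos: [0.5426, 0.0863, 0.0698]
tool_rot: [[-0.682, 0.731, -0.0], [0.731, 0.682, 0.0], [0.0, 0.0, -1.0]]
ft_force: [0.6, 0.1, -0.6]
opening: 0.494
grip_force: 25.6
```

```bash
python3 st.py
python3 - <<'E'
from h import *
cv2.imwrite("pics/p1.png",cv2.resize(vision.get_image("side")[200:400,230:430],None,fx=2.5,fy=2.5))
E
```

```text
6.1 [0.5426 0.0863 0.0698] yaw 43.03 [-3.e-04  4.e-04 -1.e+00] F [ 0.6  0.1 -0.6] 0.49357432959724523 25.626138746738434 [  0.5  24.2 -18.7  47.1   0.   47.5]
```

View pics/p1.png

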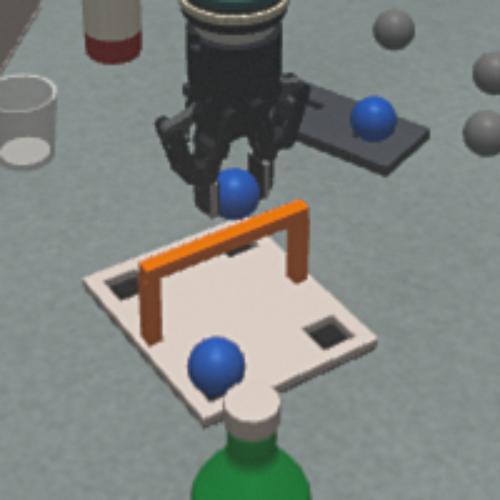

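The ball hangs over well3 between the pads, with its crop position around (235,193) and the well at (240,250). I'll lower and release.

Request:
servo_tool:
  deltas:
    - [[0,0,0],[0,0,-1.5],-1]
    - [[0,0,0],[0,0,-1.2],-1]
    - [[0,0,0],[0,0,-0.5],-1]
    - [[0,0,0],[0,0,-0.1],-1]
    - [[0,0,0],[0,0,0],-1]

```text
time_s: 6.65
ee_pos: [0.5428, 0.0861, 0.0365]
tool_rot: [[-0.682, 0.731, 0.0], [0.731, 0.682, 0.0], [-0.0, 0.0, -1.0]]
ft_force: [0.0, -0.5, -0.7]
opening: 0.499
grip_force: 25.6
```

Request:
servo_tool:
  deltas:
    - [[0,0,0],[0,0,0],1]
    - [[0,0,0],[0,0,0],1]
    - [[0,0,0],[0,0,0],1]
    - [[0,0,0],[0,0,0],1]
    - [[0,0,0],[0,0,1.5],1]
    - [[0,0,0],[0,0,2.5],1]
    - [[0,0,0],[0,0,2.5],1]
    - [[0,0,0],[0,0,2.5],1]

```text
time_s: 7.45
ee_pos: [0.5425, 0.0861, 0.1273]
tool_rot: [[-0.682, 0.731, -0.0], [0.731, 0.682, 0.0], [0.0, -0.0, -1.0]]
ft_force: [-1.0, -0.1, 1.3]
opening: 1.002
grip_force: 0.0
```

```bash
python3 st.py
```

```text
7.45 [0.5425 0.0861 0.1273] yaw 43.02 [-1.e-04  0.e+00 -1.e+00] F [-1.  -0.1  1.3] 1.0015278124882039 0.0 [  0.5  21.2 -13.5  55.3   0.   47.5]
```

Request:
servo_tool:
  deltas:
    - [[0,0,0.05],[-1.26,-2.34,0],1]
    - [[0,0,0.05],[-1.26,-2.34,0],1]
    - [[0,0,0.05],[-1.26,-2.34,0],1]
    - [[0,0,0.05],[-1.26,-2.34,0],1]
    - [[0,0,0.05],[-1.26,-2.34,0],1]
    - [[0,0,0.05],[-1.26,-2.34,0],1]
    - [[0,0,0.05],[-1.26,-2.34,0],1]
    - [[0,0,0],[-1.26,-2.34,0],1]
    - [[0,0,0],[0,0,-2.5],1]
    - [[0,0,0],[0,0,-2.5],1]
    - [[0,0,0],[0,0,-1],1]
    - [[0,0,0],[0,0,0],1]

```text
time_s: 8.65
ee_pos: [0.4412, -0.1008, 0.0655]
tool_rot: [[-0.892, 0.453, -0.002], [0.453, 0.892, 0.001], [0.002, -0.0, -1.0]]
ft_force: [-0.3, 0.3, 0.4]
opening: 1.001
grip_force: 0.0
```

```bash
python3 st.py
```

```text
8.65 [ 0.4412 -0.1008  0.0655] yaw 63.07 [-2.e-03  9.e-04 -1.e+00] F [-0.3  0.3  0.4] 1.0013846633638834 0.0 [-23.2  16.5 -32.5  41.1   0.    3.7]
```

Request:
servo_tool:
  deltas:
    - [[0,0,0],[0,0,-1.5],1]
    - [[0,0,0],[0,0,-1.5],1]
    - [[0,0,0],[0,0,-0.1],1]
    - [[0,0,0],[0,0,0],-1]
    - [[0,0,0],[0,0,0],-1]
    - [[0,0,0],[0,0,0],-1]
    - [[0,0,0],[0,0,0],-1]
    - [[0,0,0],[0,0,0],-1]
    - [[0,0,0],[0,0,0],-1]
    - [[0,0,0],[0,0,0],-1]
  force: 25

```text
time_s: 9.65
ee_pos: [0.4422, -0.1017, 0.036]
tool_rot: [[-0.891, 0.453, 0.001], [0.453, 0.891, -0.002], [-0.001, -0.001, -1.0]]
ft_force: [-2.9, -2.5, 6.4]
opening: 0.498
grip_force: 24.5
```

Request:
servo_tool:
  deltas:
    - [[0,0,0],[0,0,1],-1]
    - [[0,0,0],[0,0,2.5],-1]
    - [[0,0,0],[0,0,3],-1]
    - [[0,0,0],[0,0,3],-1]
    - [[0,0,0],[0,0,0],-1]

```text
time_s: 10.15
ee_pos: [0.4435, -0.1016, 0.1343]
tool_rot: [[-0.892, 0.453, 0.005], [0.453, 0.892, -0.002], [-0.006, 0.001, -1.0]]
ft_force: [-0.4, -0.0, -0.7]
opening: 0.496
grip_force: 25.6
```

```bash
python3 st.py
```

```text
10.15 [ 0.4435 -0.1016  0.1343] yaw 63.08 [ 0.0054 -0.0021 -1.    ] F [-0.4 -0.  -0.7] 0.49599196303566756 25.5981507897377 [-23.2  12.2 -25.8  51.6   0.    3.7]
```

Request:
servo_tool:
  deltas:
    - [[0,0,-0.05],[0.09,3.19,0],-1]
    - [[0,0,-0.05],[0.09,3.19,0],-1]
    - [[0,0,-0.05],[0.09,3.19,0],-1]
    - [[0,0,-0.05],[0.09,3.19,0],-1]
    - [[0,0,-0.05],[0.09,3.19,0],-1]
    - [[0,0,-0.05],[0.09,3.19,0],-1]
    - [[0,0,-0.05],[0.09,3.19,0],-1]
    - [[0,0,0],[0.09,3.19,0],-1]
    - [[0,0,0],[0.09,3.19,0],-1]
    - [[0,0,0],[0,0,-2.5],-1]
    - [[0,0,0],[0,0,-2.5],-1]
    - [[0,0,0],[0,0,-1],-1]

```text
time_s: 11.35
ee_pos: [0.4487, 0.1861, 0.0687]
tool_rot: [[-0.683, 0.731, -0.003], [0.731, 0.683, -0.0], [0.001, -0.002, -1.0]]
ft_force: [0.5, -0.1, -0.6]
opening: 0.496
grip_force: 25.7
```

Request:
servo_tool:
  deltas:
    - [[0,0,0],[0,0,0],-1]
    - [[0,0,0],[0,0,0],-1]

```text
time_s: 11.55
ee_pos: [0.4503, 0.1859, 0.071]
tool_rot: [[-0.682, 0.731, 0.0], [0.731, 0.682, 0.0], [-0.0, 0.0, -1.0]]
ft_force: [-0.4, -0.1, -0.8]
opening: 0.492
grip_force: 25.7
```

```bash
python3 st.py
```

```text
11.55 [0.4503 0.1859 0.071 ] yaw 43.0 [ 4.e-04  2.e-04 -1.e+00] F [-0.4 -0.1 -0.8] 0.4921476064462157 25.707281827926636 [ 12.8  18.9 -27.5  43.6   0.   59.8]
```

Request:
servo_tool:
  deltas:
    - [[0,0,0],[0,0,-1.5],-1]
    - [[0,0,0],[0,0,-1.2],-1]
    - [[0,0,0],[0,0,-0.5],-1]
    - [[0,0,0],[0,0,-0.1],-1]
    - [[0,0,0],[0,0,0],-1]

```text
time_s: 12.05
ee_pos: [0.4504, 0.186, 0.0379]
tool_rot: [[-0.682, 0.731, 0.001], [0.731, 0.682, 0.0], [-0.0, 0.001, -1.0]]
ft_force: [-0.3, 0.5, 0.2]
opening: 0.494
grip_force: 25.7
```

Request:
servo_tool:
  deltas:
    - [[0,0,0],[0,0,0],1]
    - [[0,0,0],[0,0,0],1]
    - [[0,0,0],[0,0,0],1]
    - [[0,0,0],[0,0,0],1]
    - [[0,0,0],[0,0,1.5],1]
    - [[0,0,0],[0,0,2.5],1]
    - [[0,0,0],[0,0,2.5],1]
    - [[0,0,0],[0,0,2.5],1]

```text
time_s: 12.85
ee_pos: [0.4498, 0.186, 0.1283]
tool_rot: [[-0.682, 0.731, -0.0], [0.731, 0.682, -0.0], [0.0, -0.0, -1.0]]
ft_force: [1.1, 0.3, -0.7]
opening: 0.998
grip_force: 0.0
```

```bash
python3 st.py
python3 - <<'E'
from h import *
cv2.imwrite("pics/p2.png",cv2.resize(vision.get_image("side")[200:400,230:430],None,fx=2.5,fy=2.5))
E
```

```text
12.85 [0.4498 0.186  0.1283] yaw 43.02 [-1.e-04 -1.e-04 -1.e+00] F [ 1.1  0.3 -0.7] 0.9982334504434234 0.0 [ 12.9  15.6 -22.1  52.4  -0.   59.8]
```

View pics/p2.png

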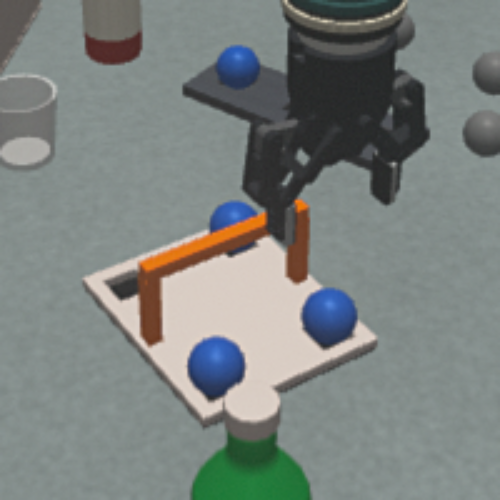

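The side crop shows balls at well2 (330,317), well3 (235,225) and well0 (216,365). The carrier hasn't moved, and the last rack ball is at (238,67). I'll check the seating numerically.

```bash
cat > chk.py <<'E'
from h import *
s=vision.get_image("side");t=vision.get_image("top")
W={"w0":(.5262,.2562),"w1":(.6189,.1567),"w2":(.4501,.1853),"w3":(.5428,.0858)}
for n,im,r in(("side",s,1),("top",t,1)):
    bs=blobs(im,"blue",40,900,(215,200,430,380))
    for k,w in W.items():
        q=proj(n,[*w,.028])[0]; b=min(bs,key=lambda b:np.hypot(*(b[0]-q)),default=None)
        if b and np.hypot(*(b[0]-q))<15: print(n,k,"exp",q.round(1),"got",b[0].round(1),b[1],"xy",atz(n,b[0],.028).round(4)[0,:2])
E
python3 chk.py
```

```text
side w0 exp [316.8 346. ] got [315.9 345.8] 379 xy [0.528 0.256]
side w2 exp [361.8 325.8] got [361.4 325.6] 354 xy [0.451  0.1848]
side w3 exp [323.8 290.1] got [321.9 285.4] 127 xy [0.5497 0.0702]
top w0 exp [230.5 256.7] got [229.1 252.9] 45 xy [0.5374 0.2606]
top w2 exp [253.9 282.6] got [257.5 281.9] 57 xy [0.4521 0.1746]
top w3 exp [287.8 251.5] got [287.6 252.2] 159 xy [0.5408 0.0865]
```

Request:
servo_tool:
  deltas:
    - [[0,0,0],[1.2,-3.2,1],1]
    - [[0,0,0.05],[1.2,-3.2,0],1]
    - [[0,0,0.05],[1.2,-3.2,0],1]
    - [[0,0,0.05],[1.2,-3.2,0],1]
    - [[0,0,0.05],[1.2,-3.2,0],1]
    - [[0,0,0.05],[1.2,-3.2,0],1]
    - [[0,0,0.05],[1.2,-3.2,0],1]
    - [[0,0,0.05],[1.2,-3.2,0],1]
    - [[0,0,0],[1.2,-3.2,0],1]
    - [[0,0,0],[1.2,-3.2,0],1]
    - [[0,0,0],[1.5,-4.0,0],1]
    - [[0,0,0],[0,0,-2],1]

```text
time_s: 14.2
ee_pos: [0.5872, -0.1786, 0.1174]
tool_rot: [[-0.89, 0.456, 0.003], [0.456, 0.89, -0.002], [-0.004, -0.001, -1.0]]
ft_force: [0.4, 0.2, -0.8]
opening: 1.002
grip_force: 0.0
```

Request:
servo_tool:
  deltas:
    - [[0,0,0],[0,0,-2.5],1]
    - [[0,0,0],[0,0,-2.5],1]
    - [[0,0,0],[0,0,0],1]
    - [[0,0,0],[0,0,0],1]

```text
time_s: 14.6
ee_pos: [0.5846, -0.1738, 0.0671]
tool_rot: [[-0.892, 0.453, -0.001], [0.453, 0.892, 0.001], [0.001, -0.0, -1.0]]
ft_force: [-0.2, -0.5, -0.2]
opening: 0.998
grip_force: 0.0
```

```bash
python3 st.py; python3 -c "
from h import *
for b in blobs(vision.get_image('side'),'blue',60,900,(300,200,420,260)): print(b[:2],atz('side',b[0],.028))"
```

```text
14.6 [ 0.5846 -0.1738  0.0671] yaw 63.07 [-1.3e-03  5.0e-04 -1.0e+00] F [-0.2 -0.5 -0.2] 0.9984659715019335 0.0 [-24.2  29.4  -9.5  51.1  -0.    2.7]
(array([324.76363636, 226.20454545]), np.int32(220)) [[ 0.58587595 -0.1737307   0.028     ]]
```

Request:
servo_tool:
  deltas:
    - [[0,0,0],[0,0,-1.5],1]
    - [[0,0,0],[0,0,-1.5],1]
    - [[0,0,0],[0,0,-0.2],1]
    - [[0,0,0],[0,0,0],-1]
    - [[0,0,0],[0,0,0],-1]
    - [[0,0,0],[0,0,0],-1]
    - [[0,0,0],[0,0,0],-1]
    - [[0,0,0],[0,0,0],-1]
    - [[0,0,0],[0,0,0],-1]
    - [[0,0,0],[0,0,0],-1]
  force: 25

```text
time_s: 15.65
ee_pos: [0.5854, -0.1743, 0.036]
tool_rot: [[-0.892, 0.453, 0.001], [0.453, 0.892, -0.001], [-0.001, -0.0, -1.0]]
ft_force: [-1.4, -1.1, 7.0]
opening: 0.496
grip_force: 24.9
```

Request:
servo_tool:
  deltas:
    - [[0,0,0],[0,0,1],-1]
    - [[0,0,0],[0,0,2.5],-1]
    - [[0,0,0],[0,0,3],-1]
    - [[0,0,0],[0,0,3],-1]
    - [[0,0,0],[0,0,0],-1]

```text
time_s: 16.15
ee_pos: [0.5865, -0.1746, 0.1347]
tool_rot: [[-0.892, 0.453, 0.005], [0.453, 0.892, -0.002], [-0.006, 0.0, -1.0]]
ft_force: [-0.2, -0.9, -0.1]
opening: 0.496
grip_force: 25.6
```

```bash
python3 st.py
```

```text
16.15 [ 0.5865 -0.1746  0.1347] yaw 63.08 [ 0.0054 -0.0024 -1.    ] F [-0.2 -0.9 -0.1] 0.49649559194649795 25.557725429534912 [-24.2  26.4  -3.5  59.8   0.    2.7]
```

Request:
servo_tool:
  deltas:
    - [[0,0,-0.05],[0.34,3.3,0],-1]
    - [[0,0,-0.05],[0.34,3.3,0],-1]
    - [[0,0,-0.05],[0.34,3.3,0],-1]
    - [[0,0,-0.05],[0.34,3.3,0],-1]
    - [[0,0,-0.05],[0.34,3.3,0],-1]
    - [[0,0,-0.05],[0.34,3.3,0],-1]
    - [[0,0,-0.05],[0.34,3.3,0],-1]
    - [[0,0,0],[0.34,3.3,0],-1]
    - [[0,0,0],[0.34,3.3,0],-1]
    - [[0,0,0],[0.34,3.35,0],-1]
    - [[0,0,0],[0,0,-2.5],-1]
    - [[0,0,0],[0,0,-2.5],-1]

```text
time_s: 17.35
ee_pos: [0.619, 0.1577, 0.0798]
tool_rot: [[-0.683, 0.73, 0.001], [0.73, 0.683, 0.0], [-0.001, 0.001, -1.0]]
ft_force: [-0.1, 0.1, -1.6]
opening: 0.498
grip_force: 25.6
```

Request:
servo_tool:
  deltas:
    - [[0,0,0],[0,0,-1],-1]
    - [[0,0,0],[0,0,0],-1]
    - [[0,0,0],[0,0,0],-1]

```text
time_s: 17.65
ee_pos: [0.6193, 0.1563, 0.0711]
tool_rot: [[-0.682, 0.731, 0.001], [0.731, 0.682, 0.0], [-0.0, 0.0, -1.0]]
ft_force: [0.4, -0.6, -0.3]
opening: 0.494
grip_force: 25.6
```

```bash
python3 st.py
```

```text
17.65 [0.6193 0.1563 0.0711] yaw 43.0 [ 5.e-04  1.e-04 -1.e+00] F [ 0.4 -0.6 -0.3] 0.49441640329582753 25.633207261562347 [ 6.9 31.7 -4.6 53.7  0.  53.9]
```

Request:
servo_tool:
  deltas:
    - [[0,0,0],[0,0,-1.5],-1]
    - [[0,0,0],[0,0,-1.2],-1]
    - [[0,0,0],[0,0,-0.5],-1]
    - [[0,0,0],[0,0,-0.15],-1]
    - [[0,0,0],[0,0,0],-1]

```text
time_s: 18.15
ee_pos: [0.6191, 0.1564, 0.0372]
tool_rot: [[-0.682, 0.731, 0.0], [0.731, 0.682, -0.0], [-0.0, 0.0, -1.0]]
ft_force: [-1.6, -0.2, 0.2]
opening: 0.495
grip_force: 25.7
```

Request:
servo_tool:
  deltas:
    - [[0,0,0],[0,0,0],1]
    - [[0,0,0],[0,0,0],1]
    - [[0,0,0],[0,0,0],1]
    - [[0,0,0],[0,0,0],1]
    - [[0,0,0],[0,0,1.5],1]
    - [[0,0,0],[0,0,2.5],1]
    - [[0,0,0],[0,0,4],1]
    - [[0,0,0],[0,0,4],1]
    - [[0,0,0],[0,0,4],1]

```text
time_s: 19.05
ee_pos: [0.6187, 0.1565, 0.1985]
tool_rot: [[-0.682, 0.731, 0.0], [0.731, 0.682, 0.0], [0.0, 0.0, -1.0]]
ft_force: [0.1, -1.3, -0.9]
opening: 0.998
grip_force: 0.0
```

```bash
python3 st.py;python3 chk.py
python3 - <<'E'
from h import *
cv2.imwrite("pics/p3.png",cv2.resize(vision.get_image("side")[200:400,230:430],None,fx=2.5,fy=2.5))
E
```

```text
19.05 [0.6187 0.1565 0.1985] yaw 43.02 [ 0.e+00  1.e-04 -1.e+00] F [ 0.1 -1.3 -0.9] 0.9981608913242715 0.0 [ 6.9 27.3  8.4 71.1  0.  53.9]
side w0 exp [316.8 346. ] got [315.9 345.8] 379 xy [0.528  0.2561]
side w1 exp [281.  307.1] got [278.7 306. ] 256 xy [0.6242 0.1541]
side w2 exp [361.8 325.8] got [361.4 325.6] 351 xy [0.451  0.1847]
side w3 exp [323.8 290.1] got [321.8 285.4] 126 xy [0.55   0.0703]
top w3 exp [287.8 251.5] got [287.6 252.2] 159 xy [0.5408 0.0865]
```

View pics/p3.png

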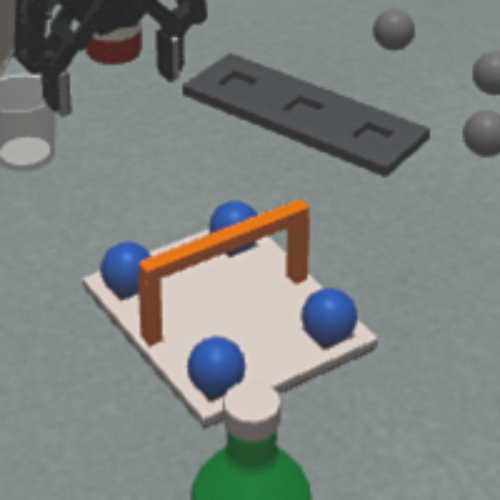

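All four balls sit in their wells: crop positions (216,365), (127,270), (330,317) and (235,225). The rack is empty. Next I turn to the handle.

Request:
servo_tool:
  deltas:
    - [[0,0,0.1309],[-0.7,0.12,0],1]
    - [[0,0,0.1309],[-0.7,0.12,0],1]
    - [[0,0,0.1309],[-0.7,0.12,0],1]
    - [[0,0,0.1309],[-0.7,0.12,0],1]
    - [[0,0,0.1309],[-0.7,0.12,0],1]
    - [[0,0,0.1309],[-0.7,0.12,0],1]
    - [[0,0,0.1309],[-0.7,0.12,0],1]
    - [[0,0,0.1309],[-0.7,0.12,0],1]
    - [[0,0,0.1309],[-0.7,0.12,0],1]
    - [[0,0,0.1309],[-0.7,0.12,0],1]
    - [[0,0,0.1309],[-0.7,0.12,0],1]
    - [[0,0,0.1309],[-0.7,0.12,0],1]

```text
time_s: 20.4
ee_pos: [0.5341, 0.1709, 0.1955]
tool_rot: [[-0.727, -0.686, -0.002], [-0.686, 0.727, -0.0], [0.002, 0.001, -1.0]]
ft_force: [0.2, 0.2, 0.3]
opening: 1.001
grip_force: 0.0
```

Request:
servo_tool:
  deltas:
    - [[0,0,0],[0,0,-2.5],1]
    - [[0,0,0],[0,0,-2.5],1]
    - [[0,0,0],[0,0,0],1]
    - [[0,0,0],[0,0,0],1]
    - [[0,0,0],[0,0,0],1]

```text
time_s: 20.9
ee_pos: [0.5354, 0.171, 0.1476]
tool_rot: [[-0.731, -0.682, 0.001], [-0.682, 0.731, 0.0], [-0.001, -0.0, -1.0]]
ft_force: [-0.0, 0.5, -0.1]
opening: 1.002
grip_force: 0.0
```

```bash
python3 st.py
python3 - <<'E'
from h import *
cv2.imwrite("pics/p4.png",cv2.resize(vision.get_image("side")[180:400,230:430],None,fx=2.5,fy=2.5))
E
```

```text
20.9 [0.5354 0.171  0.1476] yaw 133.02 [ 8.e-04  1.e-04 -1.e+00] F [-0.   0.5 -0.1] 1.0018711998200656 0.0 [  9.4  21.5  -9.6  58.9   0.  -33.6]
```

View pics/p4.png

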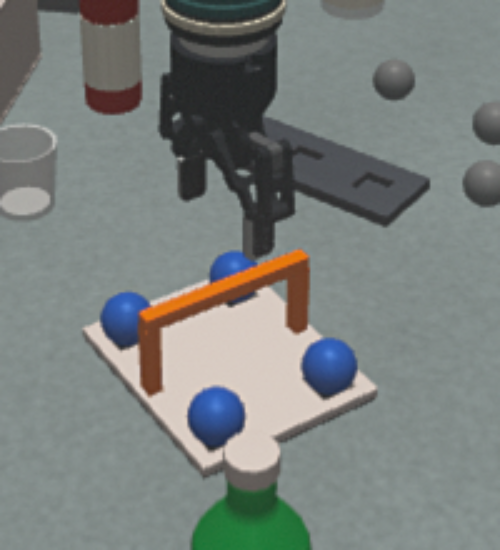

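The open fingers, at crop positions (190,185) and (258,235), straddle the bar's middle near (225,287). I'll descend and grip.

Request:
servo_tool:
  deltas:
    - [[0,0,0],[-0.05,0,-2],1]
    - [[0,0,0],[0,0,-2],1]
    - [[0,0,0],[0,0,-2],1]
    - [[0,0,0],[0,0,-0.9],1]
    - [[0,0,0],[0,0,0],1]
    - [[0,0,0],[0,0,0],1]
  force: 30

```text
time_s: 21.55
ee_pos: [0.535, 0.171, 0.0787]
tool_rot: [[-0.731, -0.682, 0.001], [-0.682, 0.731, 0.0], [-0.001, -0.001, -1.0]]
ft_force: [-1.1, -0.3, -0.2]
opening: 0.999
grip_force: 0.0
```

Request:
servo_tool:
  deltas:
    - [[0,0,0],[0,0,0],-1]
    - [[0,0,0],[0,0,0],-1]
    - [[0,0,0],[0,0,0],-1]
    - [[0,0,0],[0,0,0],-1]
    - [[0,0,0],[0,0,0],-1]
    - [[0,0,0],[0,0,0],-1]
    - [[0,0,0],[0,0,0],-1]
    - [[0,0,0],[0,0,0],-1]
    - [[0,0,0],[0,0,0],-1]
    - [[0,0,0],[0,0,0],-1]

```text
time_s: 22.55
ee_pos: [0.5345, 0.1709, 0.078]
tool_rot: [[-0.731, -0.682, 0.0], [-0.682, 0.731, -0.0], [-0.0, -0.0, -1.0]]
ft_force: [-1.4, -0.2, 4.3]
opening: 0.154
grip_force: 29.8
```

Request:
servo_tool:
  deltas:
    - [[0,0,0],[0,0,0],-1]
    - [[0,0,0],[0,0,0],-1]
    - [[0,0,0],[0,0,0],-1]
    - [[0,0,0],[0,0,0],-1]
  force: 90

```text
time_s: 22.95
ee_pos: [0.5346, 0.1709, 0.0781]
tool_rot: [[-0.731, -0.682, 0.0], [-0.682, 0.731, -0.0], [-0.0, -0.0, -1.0]]
ft_force: [-1.8, -1.2, 7.5]
opening: 0.15
grip_force: 88.2
```

```bash
python3 st.py; python3 chk.py
```

```text
22.95 [0.5346 0.1709 0.0781] yaw 133.01 [ 5.e-04 -0.e+00 -1.e+00] F [-1.8 -1.2  7.5] 0.14987666019617807 88.16008687019348 [  9.4  24.7 -16.3  49.   -0.  -33.6]
side w0 exp [316.8 346. ] got [315.9 345.8] 379 xy [0.528  0.2561]
side w1 exp [281.  307.1] got [278.8 306.3] 264 xy [0.6239 0.1549]
side w2 exp [361.8 325.8] got [361.4 325.7] 355 xy [0.451 0.185]
top w1 exp [264.3 225.8] got [264.5 226.3] 152 xy [0.6172 0.1562]
top w3 exp [287.8 251.5] got [287.6 252.2] 159 xy [0.5408 0.0865]
```

Every ball measures in place and the bar is gripped. Now a slow lift.

Request:
servo_tool:
  deltas:
    - [[0,0,0],[0,0,0.1],-1]
    - [[0,0,0],[0,0,0.2],-1]
    - [[0,0,0],[0,0,0.3],-1]
    - [[0,0,0],[0,0,0.4],-1]
    - [[0,0,0],[0,0,0.5],-1]
    - [[0,0,0],[0,0,0.5],-1]
    - [[0,0,0],[0,0,0.5],-1]
    - [[0,0,0],[0,0,0.5],-1]
    - [[0,0,0],[0,0,0.5],-1]
    - [[0,0,0],[0,0,0.5],-1]
    - [[0,0,0],[0,0,0.5],-1]
    - [[0,0,0],[0,0,0.5],-1]

```text
time_s: 24.25
ee_pos: [0.5345, 0.1709, 0.1282]
tool_rot: [[-0.731, -0.682, -0.0], [-0.682, 0.731, -0.0], [0.0, 0.0, -1.0]]
ft_force: [-0.1, 0.0, -6.8]
opening: 0.15
grip_force: 87.7
```

Request:
servo_tool:
  deltas:
    - [[0,0,0],[0,0,0.5],-1]
    - [[0,0,0],[0,0,0.5],-1]
    - [[0,0,0],[0,0,0.5],-1]
    - [[0,0,0],[0,0,0.5],-1]
    - [[0,0,0],[0,0,0.5],-1]
    - [[0,0,0],[0,0,0.5],-1]
    - [[0,0,0],[0,0,0.5],-1]
    - [[0,0,0],[0,0,0.5],-1]
    - [[0,0,0],[0,0,0.4],-1]
    - [[0,0,0],[0,0,0.3],-1]
    - [[0,0,0],[0,0,0.2],-1]
    - [[0,0,0],[0,0,0.1],-1]

```text
time_s: 25.45
ee_pos: [0.5345, 0.1709, 0.1779]
tool_rot: [[-0.731, -0.682, 0.0], [-0.682, 0.731, -0.0], [-0.0, -0.0, -1.0]]
ft_force: [-0.1, -0.8, -5.5]
opening: 0.148
grip_force: 87.7
```

Request:
servo_tool:
  deltas:
    - [[0,0,0],[0,0,0],-1]
    - [[0,0,0],[0,0,0],-1]
    - [[0,0,0],[0,0,0],-1]
    - [[0,0,0],[0,0,0],-1]
    - [[0,0,0],[0,0,0],-1]
    - [[0,0,0],[0,0,0],-1]
    - [[0,0,0],[0,0,0],-1]
    - [[0,0,0],[0,0,0],-1]

```text
time_s: 26.25
ee_pos: [0.5344, 0.1709, 0.1778]
tool_rot: [[-0.731, -0.682, -0.0], [-0.682, 0.731, 0.0], [0.0, 0.0, -1.0]]
ft_force: [-1.0, 0.6, -6.6]
opening: 0.151
grip_force: 87.7
```

```bash
python3 st.py
python3 - <<'E'
from h import *
cv2.imwrite("pics/p5.png",cv2.resize(vision.get_image("side")[160:400,230:430],None,fx=2.5,fy=2.5))
E
```

```text
26.25 [0.5344 0.1709 0.1778] yaw 133.02 [-0.  0. -1.] F [-1.   0.6 -6.6] 0.15053158012868975 87.69619345664978 [  9.4  20.4  -6.4  63.2   0.  -33.6]
```

View pics/p5.png

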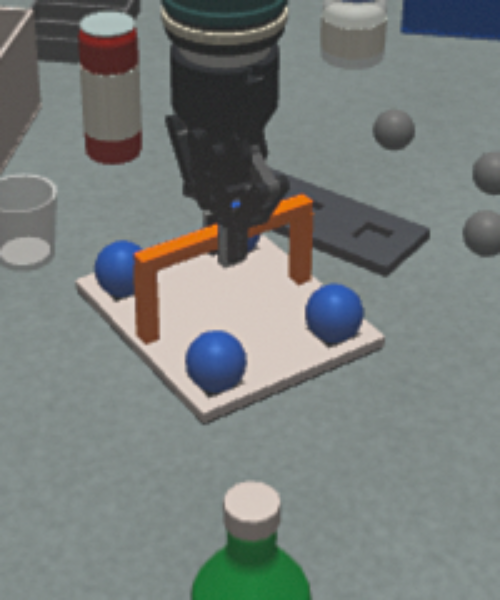

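The carrier hangs level, with balls visible at crop positions (216,362), (335,314) and (122,270), and the fourth behind the finger near (240,238). The lift force of about 6 N fits the filled weight, so I'm handing in.

```bash
python3 -c "
from rig import workorder
print(workorder.sign_off())"
```

```text
the job is handed in; nothing more can be done
None
```

The three balls are in the empty wells, and the job is handed in with the filled carrier held level and still about 10 cm off the counter; sign-off returned no verdict.

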